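# Load the ring post of the inspection station

### The arm

A 6-joint arm with a two-finger parallel gripper is mounted at the origin on the work surface. World frame = base frame: x ahead of the robot, y to its left, z up, the work surface at z = 0. Lengths are in m, angles in rad, forces in N, time in s.
With the tool pointing down it reaches from about 0.3 to 0.775 m from the base axis. Payload 14.6 kg.
Tool frame: the origin (TCP) lies midway between the tips of the shut fingers; the grasp point (between the pads) lies 19 mm behind it; z points along the fingers, y is the line along which they close (so a half turn about z gives the same grasp; the last joint's range is limited). The gripper opens to 94 mm and grips with 3 to 60 N. Pads are 16 mm wide; open, the fingers measure 119 mm over their backs; the gripper's body (75 mm by 177 mm) begins 78 mm behind the grasp point.
Start: joints at [-1.205, 0.3, 1.521, -0, 1.321, -0.067], TCP at [0.231, -0.499, 0.205] pointing down, gripper open.
Joint ranges: [-3.03, 3.03], [-0.79, 2.21], [0.23, 2.52], [-1.04, 4.18], [0, 3.07], [-2.55, 2.55]. Speed limits (rad/s): [2.22, 2.22, 2.57, 3.14, 3.14, 3.14].

### API

Orientations are given as [roll, pitch, yaw] about the fixed x, y, z axes, in that order (R = Rz(yaw) Ry(pitch) Rx(roll)).
In Python, from station import telemetry, optics, ctrl gives the robot as it stands.
- The arm moves only by the tool carry_out, never from a script. Its argument "plan" is a list that holds one entry, the list of rows, each a list of 7 numbers: the shift along the tool's x, y, z in mm, then the turn, a rotation vector about the tool's x, y, z in rad, then the finger opening in mm, from 0 to 94. A call has 1 to 20 rows; each row shifts and turns the commanded pose from where the row before left it, along the tool's axes as they then stand; what a row does not reach is not made up. A row lasts 1/12 s, in which the tool goes at most 41.7 mm and 7.16 degrees, less where a joint would pass 70% of its speed; a pose out of reach is approached as far as the arm can. A call with a gripper value outside its range is refused whole. The fingers move at their own pace and stop on an object; "squeeze" is the grip in N (left out, the last holds). Time passes only in rows, so rows that do not move let the fingers close. It gives the time, the measured TCP pose, the force, the opening and the grip force at its end, in the units of the state.
- telemetry.get_obs(): the state, without advancing time (a new reading comes with each control period).
- optics.camera(name): name is "scene" or "top" or "wrist"; returns a dict with "pixels" (400x640x3 uint8, red, green, blue), "intrinsics" (3x3 intrinsics, pixels), "origin" and "rotation" of the camera in the world. Camera axes: x right, y down, z forward; pixel columns grow to the right and rows downward; lengths in m; the calibration is good to about 2 mm. A picture is of the moment at which its call begins. There is no depth.
- ctrl.hand_in(): hands the job in; it is judged then, once.
The state is a dict: "time_s": time; "qpos": joint angles; "joint_vel": joint speeds; "tau": joint torques, N m; "ee_pos": TCP position; "eef_rot": TCP orientation; "force": force on the tool from outside, world axes, zero at the start; "moment": the same for the moment, N m; "grip_width": finger opening in m; "grip_force": force on a finger pad.
Only numpy, scipy, OpenCV 4.12 (cv2) and the standard library are available. Lean on these libraries where they do the work, as an engineer would, in place of code of your own. Each camera call takes 0.05 s, during which the arm holds its last target. There are 200 camera calls.

### The job

Load the inspection station: lift the red spring plunger, turn it counter-clockwise into its rest notch and leave it standing out, slide the carriage out to its loading stop, and thread every ring there is on the mat down the stepped post, each fully home on its own step (the widest bore lowest). Then slide the carriage fully back under the lens, turn the plunger back and let it drop into its hole so that the carriage is locked, and leave the light-path rod on the side of the head at its middle click. Do not disturb the other things on the bench.

Things in the scene. Friction and masses are not known exactly. Their poses are not given: they have to be found in the camera images.
- plunger (a joint): height of the spring plunger that locks the carriage, m: 0 = fully down, its pin 12 mm deep in the carriage plate's lock hole; over 0.013 frees the plate; over 0.019 clears the brass land beside the slot; 0.016 = resting in the notch (0.019 is on top of the land, not in it); 0.024 = stop. A spring pushes it down with about 4 N at 0, 8 N at the top; let go off the notch, it drops.
- plunger_turn (a joint): turn of the plunger's red T-knob, rad, counter-clockwise from above; 0 = cross-pin over its slot, the plunger can go down; 1.22 = over the rest notch (3 mm deep, holds it within 0.13 rad; any let-down from 1.05 up ends in it); range 0 to 1.45. Turns away from 0 or out of the notch only while lifted over 0.019. Light friction. To lock, lift, turn back to 0 and let down with the carriage fully under the lens.
- plunger_knob (a point): centre of the red T-knob, a bar 44 mm long, 12 wide, 24 high, lying along this frame's x axis (z up), 100 mm above the bench when down. The frame turns and rises with the knob; at turn 0 it is parallel to the station's. Below it stands a steel sleeve 36 mm across whose brass stops reach 82 mm above the bench.
- carriage (a joint): slide of the aluminium carriage along the rails, m: 0 = stepped post under the lens (end stop, lock position), 0.14 = out at the loading end stop. It moves towards the handle frame's -y; about 2.5 N of friction, stays where left.
- handle (a point): centre of the carriage's handle, an upright black round knob 22 mm across and 30 mm high, 75 mm above the bench, standing on a thinner stem on the carriage plate (plate top 40 mm above the bench). Its frame is the station's: z up, the carriage slides along -y for loading and back along +y; the rod pulls out along +y. The post's axis is 100 mm off along +x and 75 mm along +y.
- ringA_mid (a point): centre (half-way up) of the black ring: outside 60 mm, bore 40 mm, 18 mm high, about 75 g; lies flat on the green mat (2 mm thick) at the start, or is absent; z is its axis. It belongs on the lowest step of the post (37 mm in diameter).
- seatA (a point): point on the post's axis where the centre of the black ring is when that ring is fully home on its own step (37 mm in diameter); moves with the carriage. 55 mm above the bench. Its step ends 11 mm above this point in the shoulder for the next ring.
- ringB_mid (a point): centre (half-way up) of the blue ring: outside 52 mm, bore 31 mm, 18 mm high, about 60 g; lies flat on the green mat (2 mm thick) at the start, or is absent; z is its axis. It belongs on the second step of the post (28 mm in diameter).
- seatB (a point): point on the post's axis where the centre of the blue ring is when that ring is fully home on its own step (28 mm in diameter); moves with the carriage. 75 mm above the bench. Its step ends 11 mm above this point in the shoulder for the next ring.
- ringC_mid (a point): centre (half-way up) of the orange ring: outside 44 mm, bore 22 mm, 18 mm high, about 50 g; lies flat on the green mat (2 mm thick) at the start, or is absent; z is its axis. It belongs on the third step of the post (19 mm in diameter).
- seatC (a point): point on the post's axis where the centre of the orange ring is when that ring is fully home on its own step (19 mm in diameter); moves with the carriage. 95 mm above the bench. Its step ends 11 mm above this point in the shoulder for the next ring.
- ringD_mid (a point): centre (half-way up) of the yellow ring: outside 36 mm, bore 13 mm, 18 mm high, about 40 g; lies flat on the green mat (2 mm thick) at the start, or is absent; z is its axis. It belongs on the topmost step of the post (10 mm in diameter).
- seatD (a point): point on the post's axis where the centre of the yellow ring is when that ring is fully home on its own step (10 mm in diameter); moves with the carriage. 115 mm above the bench. Its step ends 15 mm above this point, the tip of the post, 130 mm above the bench.
- rod (a joint): position of the light-path rod in the side of the camera head, m: 0 = pushed in, 0.014 = middle click, 0.028 = pulled out. Spring detents at these three places pull it in when it is let go within 5 mm of one; about 4 to 5 N take it out of one.
- rod_knob (a point): centre of the rod's black knob, a round knob 18 mm across and 22 mm long lying along this frame's y axis, 195 mm above the bench, 65 mm out from the side of the head when the rod is in. It moves along +y when pulled out. z up. The white head is 70 mm square, from 160 to 235 mm above the bench, with a 35 mm tall camera on top.
- lens (a point): centre of the lens's lower face, 145 mm above the bench, in the station's frame (as the handle's); the post must come to stand under it. The station is fixed to the bench; its grey base plate, 20 mm high, reaches in this frame from -170 to +150 mm along x and from -255 to +105 mm along y.
- board: bystander, not to be disturbed: green circuit board 100 x 70 x 5 mm; origin at its underside
- spool: bystander, not to be disturbed: steel-coloured solder spool, 60 mm across, 40 mm high; origin at its underside
- driver: bystander, not to be disturbed: screwdriver; origin at its underside (mid-length)
- flux: bystander, not to be disturbed: small flux bottle, 36 mm across, 75 mm high; origin at its underside
- partsbin: bystander, not to be disturbed: blue parts bin 110 x 90 x 40 mm; origin at its underside
- mug: bystander, not to be disturbed: white mug; origin at its underside
- cleaner: bystander, not to be disturbed: white cleaner bottle, 56 mm across, 150 mm high; origin at its underside

How it is judged:
By the outcome, as a careful person would: the job done as asked, in the order asked, and still so for the second after the job is handed in, with the robot touching nothing.
Of ringA, ringB, ringC, ringD only 2 to 4 are there at a start; the rules pass over those that are not, and their reading is None.
At some moment in a run one of ringA, ringB, ringC, ringD may be knocked a few centimetres aside while the robot is not near it.
Once in a run the grip may slacken for a moment while it holds something.
It also fails if it takes over 210 s, if anything falls off the work surface, if the arm or the gripper's body presses on something with over 40 N, if the wrist force passes 120 N, or if a joint passes its speed limit or range.

## Working session

There is one attempt and no reset: what is moved stays moved. The work goes in short steps, Python scripts to look and compute and a tool call to move; the robot and the scene stay as the last step left them, time stands still between calls to the robot, and variables do not carry over. Pictures are saved under pics/ and viewed, at most 14 in all, crops included, and the job is handed in when it is done.

Besides the shell and the picture viewer there is one more tool, called after "Request:" in YAML: its name, and indented under it one key for each argument. carry_out: Moves the arm, as the interface text tells. Its arguments: {"type":"object","properties":{"plan":{"type":"array","items":{"type":"array","items":{"type":"array","items":{"type":"number"}}}},"squeeze":{"type":"number"}},"required":["plan"]}

```bash
mkdir -p pics; ls; cat > h.py <<'E'
import numpy as np, cv2
from station import telemetry, optics, ctrl
def cam(n,save=None):
    c=optics.camera(n); 
    if save: cv2.imwrite('pics/'+save,cv2.cvtColor(c['pixels'],cv2.COLOR_RGB2BGR))
    return c
def ray(c,u,v,z):
    K=np.array(c['intrinsics']);R=np.array(c['rotation']);o=np.array(c['origin'])
    d=R@np.linalg.inv(K)@[u,v,1]; return o+d*(z-o[2])/d[2]
def proj(c,p):
    K=np.array(c['intrinsics']);R=np.array(c['rotation']);o=np.array(c['origin'])
    q=K@R.T@(np.array(p)-o); return q[:2]/q[2]
E
python3 - <<'E'
from h import *
for n in ['scene','top','wrist']:
    c=cam(n,n+'0.png'); print(n,np.round(c['origin'],3),np.round(c['rotation'],3).tolist(),np.round(c['intrinsics'],1).tolist())
print(telemetry.get_obs())
E
```

```text
pics
scene [ 1.554 -0.707  1.147] [-2.247, 0.011, 0.978] [[496.9, 0.0, 322.4], [0.0, 496.9, 195.9], [0.0, 0.0, 1.0]]
top [ 0.252 -0.005  1.756] [-2.993, -0.005, -1.588] [[477.0, 0.0, 319.6], [0.0, 477.0, 201.2], [0.0, 0.0, 1.0]]
wrist [ 0.297 -0.47   0.383] [2.893, 0.001, -1.138] [[319.4, 0.0, 323.5], [0.0, 319.4, 197.6], [0.0, 0.0, 1.0]]
{'time_s': 0.15, 'qpos': array([-1.20458140e+00,  3.00335176e-01,  1.52140257e+00, -1.68501478e-05,
        1.32070649e+00, -6.66147895e-02]), 'joint_vel': array([ 0.00156993, -0.00165995, -0.00160699,  0.00120504, -0.00046625,
        0.00081278]), 'tau': array([ 3.99711680e-04, -5.31964087e+01, -3.52819633e+01,  7.08663790e-02,
        2.36177619e-02, -1.09842986e-04]), 'ee_pos': array([ 0.23061117, -0.49911099,  0.20503641]), 'eef_rot': array([-3.14074187e+00, -4.03998241e-05,  4.32833880e-01]), 'force': array([0.01658071, 0.08708815, 0.35814308]), 'moment': array([-0.01562549, -0.00696967, -0.04508702]), 'grip_force': 0.0, 'grip_width': 0.09402214994270208}
```

View pics/top0.png

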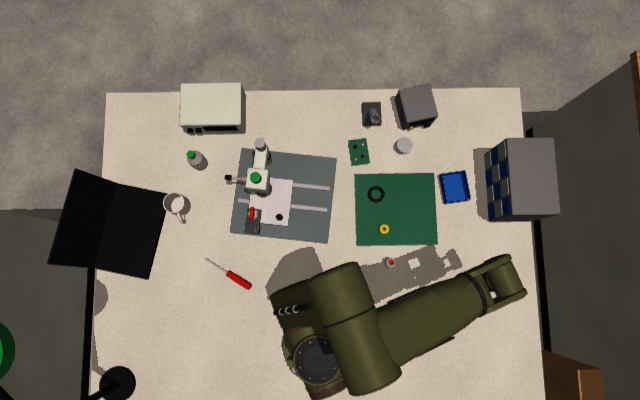

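View pics/scene0.png

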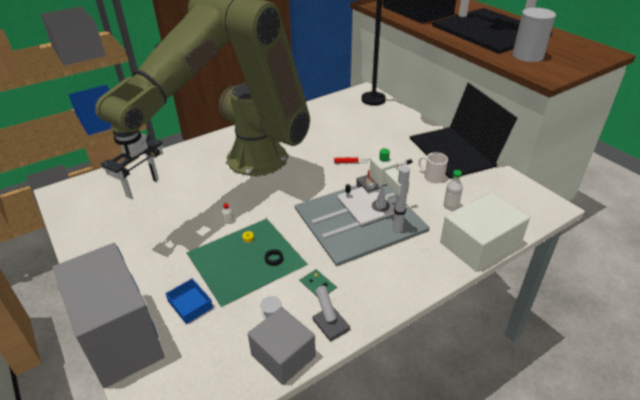

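```bash
cat > h.py <<'E'
import numpy as np, cv2
from scipy.spatial.transform import Rotation as Ro
from station import telemetry, optics, ctrl
def cam(n,save=None,crop=None,k=1):
    c=optics.camera(n); c['R']=Ro.from_euler('xyz',c['rotation']).as_matrix()
    if save:
        im=cv2.cvtColor(c['pixels'],cv2.COLOR_RGB2BGR)
        if crop: x,y,w,h=crop; im=im[y:y+h,x:x+w]
        cv2.imwrite('pics/'+save,cv2.resize(im,None,fx=k,fy=k,interpolation=cv2.INTER_CUBIC))
    return c
def ray(c,u,v,z):
    K=np.array(c['intrinsics']);o=np.array(c['origin'])
    d=c['R']@np.linalg.inv(K)@[u,v,1]; return o+d*(z-o[2])/d[2]
def tri(c1,p1,c2,p2):
    A=[];b=[]
    for c,p in ((c1,p1),(c2,p2)):
        d=c['R']@np.linalg.inv(c['intrinsics'])@[p[0],p[1],1]; d/=np.linalg.norm(d)
        P=np.eye(3)-np.outer(d,d); A.append(P); b.append(P@c['origin'])
    return np.linalg.lstsq(np.vstack(A),np.hstack(b),rcond=None)[0]
def proj(c,p):
    q=np.array(c['intrinsics'])@c['R'].T@(np.array(p)-c['origin']); return q[:2]/q[2]
def blobs(c,lo,hi,roi=None,amin=8):
    hsv=cv2.cvtColor(c['pixels'],cv2.COLOR_RGB2HSV); m=cv2.inRange(hsv,np.array(lo),np.array(hi))
    if roi: x,y,w,h=roi; k=np.zeros_like(m); k[y:y+h,x:x+w]=1; m*=k
    n,_,s,ce=cv2.connectedComponentsWithStats(m)
    return [(int(s[i][4]),s[i][:4].tolist(),ce[i].round(1).tolist()) for i in range(1,n) if s[i][4]>=amin]
E
python3 - <<'E'
from h import *
t=cam('top','top1.png',(220,130,230,125),3.4); s=cam('scene','scene1.png',(280,130,200,150),4)
for n,c,roi in (('t',t,(225,140,230,110)),('s',s,(180,120,260,180))):
    print(n,'black',blobs(c,(0,0,0),(180,255,50),roi)); print('red',blobs(c,(0,130,60),(8,255,255),roi),blobs(c,(172,130,60),(180,255,255),roi)); print('yel',blobs(c,(20,130,100),(35,255,255),roi))
for uv in ((243,149),(337,158),(327,242),(231,233)): print(ray(t,*uv,.02).round(3))
E
```

```text
t black [(16, [353, 145, 4, 4], [354.5, 146.5]), (9, [253, 151, 2, 6], [253.3, 153.0]), (18, [267, 152, 4, 9], [269.1, 156.3]), (9, [361, 155, 3, 3], [362.0, 156.0]), (28, [225, 175, 7, 5], [227.9, 176.9]), (72, [440, 174, 7, 29], [442.5, 188.6]), (9, [238, 182, 7, 2], [241.1, 182.4]), (151, [367, 186, 18, 17], [375.5, 193.7]), (9, [245, 188, 5, 5], [246.2, 190.4]), (21, [256, 193, 10, 3], [261.1, 193.8]), (29, [276, 214, 7, 6], [279.1, 216.6]), (15, [258, 223, 2, 11], [258.7, 228.9])]
red [(52, [249, 207, 6, 13], [251.5, 213.0])] []
yel [(72, [379, 224, 10, 10], [383.8, 228.6])]
s black [(334, [290, 120, 19, 24], [298.0, 129.9]), (437, [411, 131, 29, 23], [428.1, 141.5]), (91, [237, 134, 31, 7], [253.0, 137.6]), (22, [346, 186, 4, 6], [347.5, 188.5]), (16, [395, 211, 10, 4], [399.2, 212.7]), (157, [265, 250, 18, 15], [273.5, 257.2])]
red [(113, [334, 158, 24, 5], [345.5, 159.9]), (20, [223, 203, 5, 5], [225.4, 205.1])] []
yel [(106, [242, 231, 12, 11], [247.7, 236.0])]
[0.713 0.264 0.02 ]
[ 0.673 -0.087  0.02 ]
[ 0.361 -0.044  0.02 ]
[0.399 0.305 0.02 ]
```

View pics/top1.png

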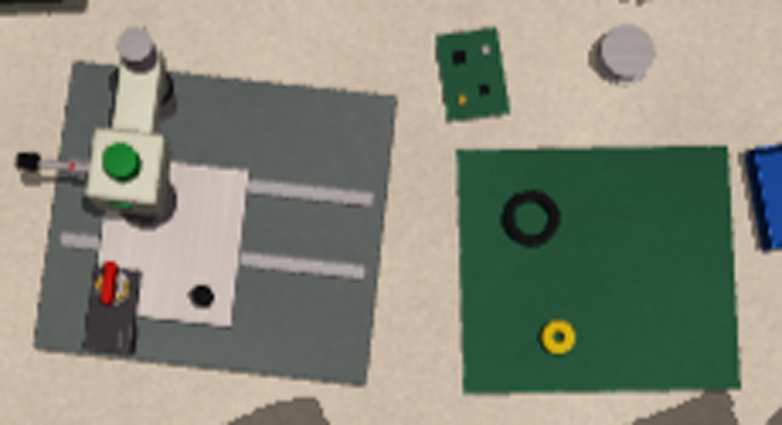

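View pics/scene1.png

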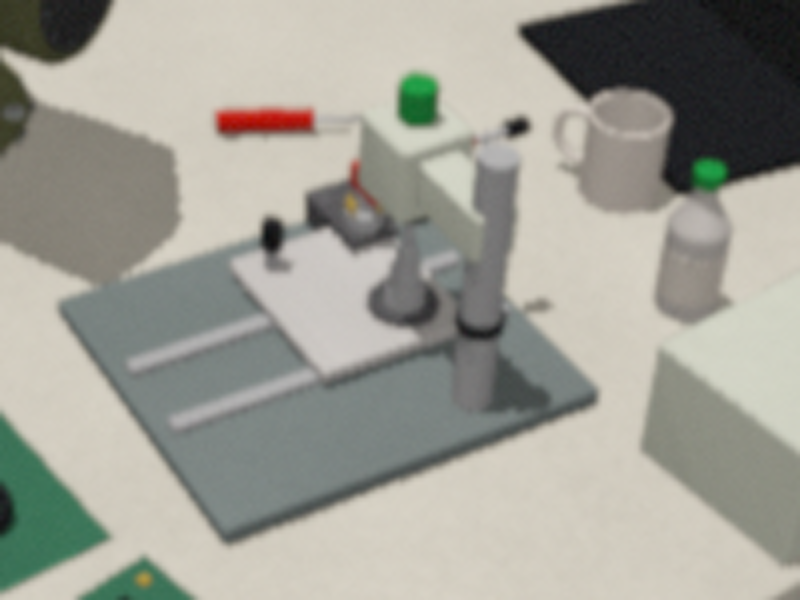

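```bash
python3 - <<'E'
from h import *
t=cam('top'); s=cam('scene')
yaw=-.121
w=np.array([ray(t,*uv,.02)[:2] for uv in ((243,149),(337,158),(327,242),(231,233))])
l=np.array([[.15,.105],[.15,-.255],[-.17,-.255],[-.17,.105]])
lc,wc=l-l.mean(0),w-w.mean(0)
yaw=np.arctan2((lc[:,0]*wc[:,1]-lc[:,1]*wc[:,0]).sum(),(lc*wc).sum()); R=np.array([[np.cos(yaw),-np.sin(yaw)],[np.sin(yaw),np.cos(yaw)]])
lens=w.mean(0)-R@l.mean(0)
print('yaw',yaw,'lens',lens, ((l@R.T+lens)-w).round(3).tolist())
loc=lambda p:((p[:2]-lens)@R).round(4)
for n,uv,z in (('handle',(279.1,216.6),.09),('plun',(251.5,213),.112),('rod',(227.9,176.9),.2),('ringA',(375.5,194),.02),('ringD',(383.8,228.6),.02),('headcam',(256,178),.27)):
    p=ray(t,*uv,z); print(n,p.round(3),'local',loc(p))
print('tri handle',tri(t,(279.1,216.6),s,(347.5,188.5)).round(4),'ringA',tri(t,(375.5,194),s,(273.5,257.)).round(4),'D',tri(t,(383.8,228.6),s,(247.7,236.5)).round(4),'rod',tri(t,(227.9,176.9),s,(280+517/4,130+127/4)).round(4))
E
```

```text
yaw -0.12232302632180407 lens [0.55572013 0.18284051] [[0.004, 0.005], [0.0, -0.002], [-0.005, -0.006], [0.0, 0.002]]
handle [0.448 0.125 0.09 ] local [-0.0995 -0.0709]
plun [0.46  0.219 0.112] local [-0.0994  0.0237]
rod [0.571 0.285 0.2  ] local [0.0025 0.1036]
ringA [ 0.535 -0.226  0.02 ] local [ 0.029  -0.4084]
ringD [ 0.406 -0.252  0.02 ] local [-0.0954 -0.4498]
headcam [0.552 0.183 0.27 ] local [-0.0042 -0.0002]
tri handle [0.4513 0.1272 0.0706] ringA [ 0.5376 -0.2264  0.0064] D [ 0.408  -0.2517  0.0087] rod [0.5742 0.289  0.1906]
```

Request:
carry_out:
  plan:
    - [[23.4,-24.4,-6.5,0,0,0,94],[23.4,-24.4,-6.5,0,0,0,94],[23.4,-24.4,-6.5,0,0,0,94],[23.4,-24.4,-6.5,0,0,0,94],[23.4,-24.4,-6.5,0,0,0,94],[23.4,-24.4,-6.5,0,0,0,94],[23.4,-24.4,-6.5,0,0,0,94],[23.4,-24.4,-6.5,0,0,0,94],[23.4,-24.4,-6.5,0,0,0,94],[23.4,-24.4,-6.5,0,0,0,94],[23.4,-24.4,-6.5,0,0,0,94],[23.4,-24.4,-6.5,0,0,0,94],[23.4,-24.4,-6.5,0,0,0,94],[23.4,-24.4,-6.5,0,0,0,94],[23.4,-24.4,-6.5,0,0,0,94],[23.4,-24.4,-6.5,0,0,0,94],[23.4,-24.4,-6.5,0,0,0,94],[23.4,-24.4,-6.5,0,0,0,94],[23.4,-24.4,-6.5,0,0,0,94],[23.4,-24.4,-6.5,0,0,0,94]]

```text
time_s: 2.02
ee_pos: [0.451, 0.1419, 0.3359]
eef_rot: [3.142, -0.0, 0.433]
force: [0.5, -0.2, 0.5]
grip_width: 0.0939
grip_force: 0.0
```

Request:
carry_out:
  plan:
    - [[0,0,0,0,0,-0.11,80],[0,0,0,0,0,-0.11,80],[0,0,0,0,0,-0.11,80],[0,0,0,0,0,-0.11,80],[0,0,0,0,0,-0.11,80],[0,0,0,0,0,-0.11,80],[0,0,0,0,0,-0.11,80],[0,0,0,0,0,-0.11,80],[0,0,0,0,0,-0.11,80],[0,0,0,0,0,-0.026,80],[0,0,0,0,0,0,80],[0,0,0,0,0,0,80]]

```text
time_s: 3.02
ee_pos: [0.4508, 0.14, 0.3355]
eef_rot: [3.142, -0.0, 1.447]
force: [0.8, -0.6, -0.8]
grip_width: 0.0802
grip_force: 0.0
```

```bash
python3 - <<'E'
from h import *
w=cam('wrist','w1.png'); print(w['origin'],w['rotation'],telemetry.get_obs()['qpos'])
E
```

```text
[0.46102979 0.20990293 0.513667  ] [ 2.89266413e+00  5.35321589e-04 -1.23223026e-01] [2.23480687e-01 5.41043099e-02 1.51172749e+00 1.65994412e-05
 1.57575638e+00 3.47084755e-01]
```

View pics/w1.png

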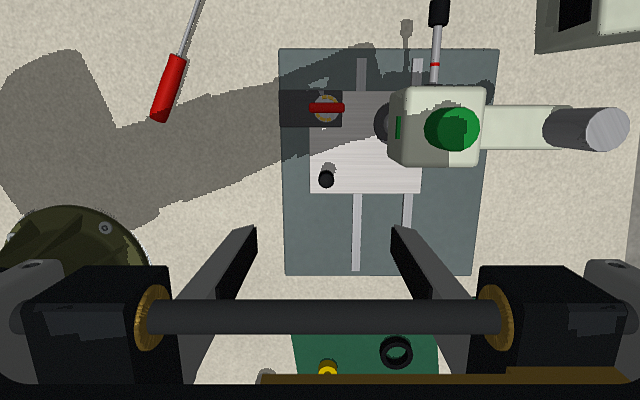

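```bash
python3 - <<'E'
from h import *
w=cam('wrist')
print('red',blobs(w,(0,130,60),(8,255,255),(270,80,90,50))); print('blk',blobs(w,(0,0,0),(180,255,60),(310,165,40,40)),blobs(w,(0,0,0),(180,255,60),(420,0,40,40)))
print('knob',ray(w,326,107,.112).round(4),'handle',ray(w,326.5,178.5,.09).round(4),'rodtip',ray(w,438.5,0,.195).round(4),ray(w,438.5,26,.2).round(4))
# base plate edge pixels
for uv in ((280,49),(284,274),(471,275)): print(ray(w,*uv,.02).round(4))
g=cv2.Canny(cv2.cvtColor(w['pixels'],cv2.COLOR_RGB2GRAY),60,150)
L=cv2.HoughLinesP(g,1,np.pi/720,50,minLineLength=60,maxLineGap=6)
for l in L[:,0]:
    if 270<l[0]<500 and l[1]<285 and l[3]<285:
        a=ray(w,l[0],l[1],.025);b=ray(w,l[2],l[3],.025);d=b-a; print(l, round((np.arctan2(d[1],d[0])+np.pi/4)%(np.pi/2)-np.pi/4,4),a[:2].round(3))
E
```

```text
red [(339, [309, 103, 36, 10], [326.2, 107.5])]
blk [(226, [318, 170, 16, 18], [325.7, 178.6])] [(526, [428, 0, 22, 28], [438.5, 12.5])]
knob [0.4652 0.2206 0.112 ] handle [0.4549 0.129  0.09  ] rodtip [0.5748 0.297  0.195 ] [0.5722 0.2749 0.2   ]
[0.4107 0.3101 0.02  ]
[ 0.3623 -0.0392  0.02  ]
[ 0.6774 -0.08    0.02  ]
[278  48 497  48] -0.1234 [0.409 0.311]
[282 195 284 274] -0.1307 [0.381 0.099]
[481 265 564 265] -0.1231 [ 0.692 -0.061]
[471 275 487 146] -0.1223 [ 0.675 -0.077]
[408  87 481  86] -0.1104 [0.588 0.236]
[488 148 553 148] -0.1233 [0.703 0.133]
[285 275 370 275] -0.123 [ 0.365 -0.039]
[279 127 341 127] -0.1233 [0.393 0.203]
[359 271 362 194] -0.1315 [ 0.489 -0.047]
```

Request:
carry_out:
  plan:
    - [[32,-0.9,0,0,0,0,80],[32,-0.9,0,0,0,0,80],[32,-0.9,0,0,0,0,80],[32,-0.9,0,0,0,0,80],[32,-0.9,0,0,0,-0.1,80],[0,0,0,0,-0.1163,0,74],[0,0,0,0,-0.1163,0,74],[0,0,0,0,-0.1163,0,74],[0,0,0,0,-0.1163,0,74],[0,0,0,0,-0.1163,0,74],[0,0,0,0,-0.1163,0,74],[0,0,0,0,0,0,74],[0,0,0,0,0,0,74]]

```text
time_s: 4.2
ee_pos: [0.4658, 0.3002, 0.334]
eef_rot: [-3.14, 0.697, 1.551]
force: [0.4, 0.4, 0.2]
grip_width: 0.074
grip_force: 0.0
```

Request:
carry_out:
  plan:
    - [[18,0,30,0,0,0,70],[18,0,30,0,0,0,70],[18,0,30,0,0,0,70],[18,0,30,0,0,0,70],[18,0,30,0,0,0,70],[0,0,0,0,0,0,70],[0,0,0,0,0,0,70]]

```text
time_s: 4.78
ee_pos: [0.4655, 0.2715, 0.1636]
eef_rot: [-3.142, 0.696, 1.547]
force: [0.4, 0.5, 1.0]
grip_width: 0.0702
grip_force: 0.0
```

```bash
python3 - <<'E'
from h import *
w=cam('wrist','w2.png'); print(w['origin'],w['rotation'],telemetry.get_obs()['qpos'])
print('red',blobs(w,(0,130,60),(8,255,255)))
print(proj(w,(.4652,.2206,.1)),proj(w,(.4649,.2084,.0875)))
E
```

```text
[0.4709834  0.44023577 0.25453348] [ 2.19667683e+00  6.96118649e-04 -2.37949118e-02] [ 0.70234313  0.60716833  1.32511257 -0.50481659  1.69545812  0.78940441]
red [(3350, [33, 26, 43, 105], [55.4, 78.3]), (1413, [297, 187, 54, 30], [323.5, 201.5])]
[322.94543795 201.76028532] [322.97649898 198.18035802]
```

View pics/w2.png

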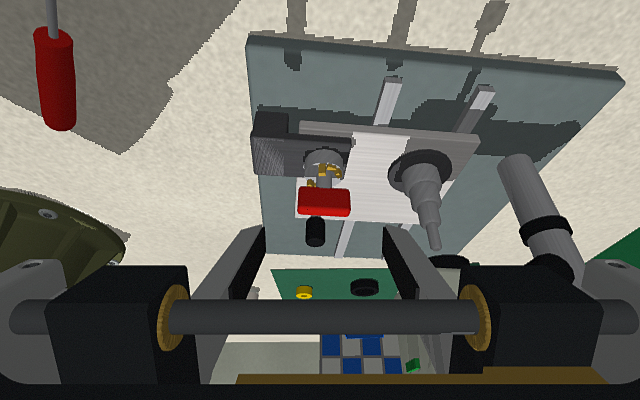

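Request:
carry_out:
  plan:
    - [[0,0,25,0,0,0,70],[0,0,25,0,0,0,70],[0,0,20,0,0,0,70],[0,0,15,0,0,0,70],[0,0,13,0,0,0,70],[0,0,0,0,0,0,70],[0,0,0,0,0,0,70]]

```text
time_s: 5.42
ee_pos: [0.4649, 0.2098, 0.0898]
eef_rot: [3.138, 0.695, 1.546]
force: [0.8, -0.5, 0.6]
grip_width: 0.07
grip_force: 0.0
```

Request:
carry_out:
  plan:
    - [[0,0,0,0,0,0,40],[0,0,0,0,0,0,40],[0,0,0,0,0,0,40],[0,0,0,0,0,0,40],[0,0,0,0,0,0,40],[0,0,0,0,0,0,40],[0,0,0,0,0,0,40],[0,0,0,0,0,0,40]]
  squeeze: 35

```text
time_s: 6.08
ee_pos: [0.464, 0.2092, 0.088]
eef_rot: [3.141, 0.698, 1.548]
force: [0.5, 2.4, 5.9]
grip_width: 0.0437
grip_force: 35.0
```

Request:
carry_out:
  plan:
    - [[-4.5,0,-5.3,0,0,0,40],[-4.5,0,-5.3,0,0,0,40],[-5.1,0,-6.3,0,0,0,40],[0,0,0,0,0,0,40],[0,0,0,0,0,0,40]]

```text
time_s: 6.5
ee_pos: [0.4639, 0.2091, 0.1097]
eef_rot: [3.141, 0.697, 1.549]
force: [3.8, 1.5, -8.6]
grip_width: 0.0439
grip_force: 35.0
```

Request:
carry_out:
  plan:
    - [[0.06,1.39,-0.05,-0.0733,0,-0.0873,40],[0.06,1.39,-0.05,-0.0733,0,-0.0873,40],[0.06,1.39,-0.05,-0.0733,0,-0.0873,40],[0.06,1.39,-0.05,-0.0733,0,-0.0873,40],[0.06,1.39,-0.05,-0.0733,0,-0.0873,40],[0,0,0,0,0,0,40]]

```text
time_s: 7.0
ee_pos: [0.47, 0.211, 0.1095]
eef_rot: [3.141, 0.698, 2.126]
force: [7.2, 3.6, -9.6]
grip_width: 0.0438
grip_force: 35.0
```

Request:
carry_out:
  plan:
    - [[0.06,1.39,-0.05,-0.0733,0,-0.0873,40],[0.06,1.39,-0.05,-0.0733,0,-0.0873,40],[0.06,1.39,-0.05,-0.0733,0,-0.0873,40],[0.06,1.39,-0.05,-0.0733,0,-0.0873,40],[0.06,1.39,-0.05,-0.0733,0,-0.0873,40],[0,0,0,0,0,0,40],[0,0,0,0,0,0,40]]

```text
time_s: 7.58
ee_pos: [0.475, 0.2156, 0.1097]
eef_rot: [3.139, 0.698, 2.683]
force: [0.6, 4.4, -9.1]
grip_width: 0.044
grip_force: 35.0
```

Request:
carry_out:
  plan:
    - [[1.9,0,2.3,0,0,0,40],[1.9,0,2.3,0,0,0,40],[0,0,0,0,0,0,40],[0,0,0,0,0,0,40]]

```text
time_s: 7.92
ee_pos: [0.4752, 0.2157, 0.1035]
eef_rot: [-3.142, 0.698, 2.687]
force: [-3.1, 0.5, -1.7]
grip_width: 0.0441
grip_force: 35.0
```

Request:
carry_out:
  plan:
    - [[0,0,0,0,0,0,70],[0,0,0,0,0,0,70],[0,0,0,0,0,0,70],[0,0,0,0,0,0,70],[0,0,0,0,0,0,70],[0,0,-15,0,0,0,70],[0,0,-30,0,0,0,70],[0,0,-30,0,0,0,70],[0,0,-30,0,0,0,70],[0,0,-30,0,0,0,70],[0,0,0,0,0,0,70],[0,0,0,0,0,0,70]]

```text
time_s: 8.92
ee_pos: [0.397, 0.2545, 0.208]
eef_rot: [3.138, 0.699, 2.688]
force: [-0.1, -0.7, -0.2]
grip_width: 0.0699
grip_force: 0.0
```

```bash
python3 - <<'E'
from h import *
w=cam('wrist','w3.png',(160,60,320,220),2); print(telemetry.get_obs()['qpos'])
b=blobs(w,(0,130,60),(8,255,255));print('red',b)
for z in (.1,.116,.119): print(proj(w,(.4643,.2210,z)))
E
```

```text
[ 0.85080332  0.04919782  1.96955389 -0.78826337  1.06364458  0.11046138]
red [(1094, [300, 178, 46, 27], [322.5, 191.2])]
[322.39111124 178.34475499]
[322.39619703 191.38989247]
[322.39718562 193.92563904]
```

View pics/w3.png

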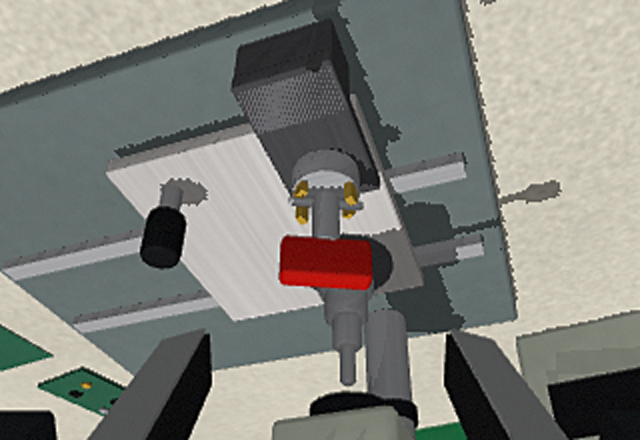

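Request:
carry_out:
  plan:
    - [[0,0,0,0,0.1163,0,60],[0,0,0,0,0.1163,0,60],[0,0,0,0,0.1163,0,60],[0,0,0,0,0.1163,0,60],[0,0,0,0,0.1163,0,60],[0,0,0,0,0.1165,0,60],[0,0,0,0,0,-0.11,60],[0,0,0,0,0,-0.11,60],[0,0,0,0,0,-0.11,60],[-18,-29.4,0,0,0,0,60],[-18,-29.4,0,0,0,0,60],[-18,-29.4,0,0,0,0,60],[-18,-29.4,0,0,0,0,60],[0,0,0,0,0,0,60],[0,0,0,0,0,0,60]]

```text
time_s: 10.22
ee_pos: [0.4545, 0.1263, 0.2056]
eef_rot: [-3.141, -0.002, 3.014]
force: [-0.1, 0.4, -0.5]
grip_width: 0.0597
grip_force: 0.0
```

```bash
python3 - <<'E'
from h import *
w=cam('wrist'); b=blobs(w,(0,0,0),(180,255,60),None,40)
print(proj(w,(.454,.129,.075)),proj(w,(.454,.129,.09)),[x for x in b if x[0]<3000])
print('red',blobs(w,(0,130,60),(8,255,255)),proj(w,(.4643,.2210,.128)))
E
```

```text
[326.83017849 188.62510294] [326.97453487 192.0596121 ] [(63, [317, 117, 11, 41], [321.8, 135.2]), (40, [79, 120, 13, 40], [85.2, 139.5]), (2756, [386, 120, 55, 85], [411.4, 150.5]), (101, [16, 167, 15, 28], [25.1, 183.3]), (44, [442, 175, 10, 21], [448.5, 182.9]), (472, [313, 176, 23, 27], [323.9, 189.0]), (113, [185, 215, 113, 1], [241.0, 215.0]), (60, [581, 260, 14, 29], [585.5, 272.7]), (60, [22, 263, 19, 6], [30.6, 265.0]), (58, [608, 263, 18, 6], [616.5, 265.0]), (46, [376, 282, 10, 10], [379.8, 287.2]), (48, [25, 338, 10, 19], [29.2, 348.7]), (483, [0, 340, 54, 43], [20.0, 366.0]), (43, [412, 348, 11, 26], [417.4, 361.3]), (56, [582, 359, 19, 16], [590.5, 367.8]), (65, [601, 360, 12, 18], [605.9, 369.2]), (48, [49, 370, 15, 13], [57.2, 377.8])]
red [(785, [407, 182, 55, 34], [434.0, 198.9])] [439.19568175 200.7915732 ]
```

Request:
carry_out:
  plan:
    - [[0,0,37,0,0,0,60],[0,0,37,0,0,0,60],[0,0,37,0,0,0,60],[0,0,36,0,0,0,60],[0,0,0,0,0,0,18],[0,0,0,0,0,0,18],[0,0,0,0,0,0,18],[0,0,0,0,0,0,18],[0,0,0,0,0,0,18],[0,0,0,0,0,0,18],[0,0,0,0,0,0,18],[0,0,0,0,0,0,18]]

```text
time_s: 11.27
ee_pos: [0.4547, 0.1267, 0.0614]
eef_rot: [-3.139, 0.002, 3.019]
force: [-3.9, -16.5, 11.2]
grip_width: 0.0213
grip_force: 35.0
```

Request:
carry_out:
  plan:
    - [[0,-10,0,0,0,0,18],[0,-15,0,0,0,0,18],[0,-15,0,0,0,0,18],[0,-15,0,0,0,0,18],[0,-15,0,0,0,0,18],[0,-15,0,0,0,0,18],[0,-15,0,0,0,0,18],[0,-15,0,0,0,0,18],[0,-15,0,0,0,0,18],[0,-6,0,0,0,0,18],[0,0,0,0,0,0,18],[0,0,0,0,0,0,18]]

```text
time_s: 12.27
ee_pos: [0.4378, -0.0073, 0.0614]
eef_rot: [-3.142, 0.002, 3.018]
force: [-5.8, -1.4, 12.4]
grip_width: 0.0213
grip_force: 35.0
```

Request:
carry_out:
  plan:
    - [[0,-3,-1,0,0,0,18],[0,-3,-1,0,0,0,18],[0,0,0,0,0,0,18],[0,0,0,0,0,0,18]]

```text
time_s: 12.6
ee_pos: [0.437, -0.0123, 0.0616]
eef_rot: [3.14, 0.001, 3.019]
force: [8.0, 4.7, -17.8]
grip_width: 0.0214
grip_force: 35.0
```

Request:
carry_out:
  plan:
    - [[0,-2,1,0,0,0,18],[0,0,0,0,0,0,18],[0,0,0,0,0,0,18]]

```text
time_s: 12.85
ee_pos: [0.4371, -0.0125, 0.0614]
eef_rot: [3.137, 0.002, 3.018]
force: [5.0, 24.7, -3.9]
grip_width: 0.0212
grip_force: 35.0
```

Request:
carry_out:
  plan:
    - [[0,2,0,0,0,0,18],[0,0,0,0,0,0,60],[0,0,0,0,0,0,60],[0,0,0,0,0,0,60],[0,0,0,0,0,0,60],[0,0,-38,0,0,0,60],[0,0,-38,0,0,0,60],[0,0,-38,0,0,0,60],[0,0,-38,0,0,0,60],[0,0,-38,0,0,0,60],[-25,18.75,0,0,0,0,80],[-25,18.75,0,0,0,0,80],[-25,18.75,0,0,0,0,80],[-25,18.75,0,0,0,0,80]]

```text
time_s: 14.02
ee_pos: [0.5463, 0.0501, 0.2512]
eef_rot: [3.141, 0.001, 3.018]
force: [1.0, 0.3, 0.4]
grip_width: 0.0792
grip_force: 0.0
```

Request:
carry_out:
  plan:
    - [[0,0,0,0,0,0.1122,80],[0,0,0,0,0,0.1122,80],[0,0,0,0,0,0.1122,80],[0,0,0,0,0,0.1122,80],[0,0,0,0,0,0.1122,80],[0,0,0,0,0,0.1122,80],[0,0,0,0,0,0.1122,80],[0,0,0,0,0,0.1122,80],[0,0,0,0,0,0.1122,80],[0,0,0,0,0,0.1122,80],[0,0,0,0,0,0.1122,80],[0,0,0,0,0,0.1122,80],[0,0,0,0,0,0.1122,80],[0,0,0,0,0,0.1122,80],[0,0,0,0,0,0,80],[0,0,0,0,0,0,80]]

```text
time_s: 15.35
ee_pos: [0.5452, 0.0493, 0.251]
eef_rot: [3.141, -0.0, 1.451]
force: [0.3, -0.7, -0.6]
grip_width: 0.0799
grip_force: 0.0
```

```bash
python3 - <<'E'
from h import *
w=cam('wrist','w4.png'); print(w['origin'],telemetry.get_obs()['ee_pos'],telemetry.get_obs()['eef_rot'])
for z in (.044,.066,.086,.106,.13): print(z,proj(w,(.5456,.0496,z)).round(1))
print('handle',proj(w,(.437,-.0125,.09)))
E
```

```text
[0.55502424 0.11920827 0.42923848] [0.54515383 0.04938093 0.25101725] [ 3.14125034e+00 -4.16202230e-04  1.45181597e+00]
0.044 [322.7 175.8]
0.066 [322.6 179.3]
0.086 [322.6 182.7]
0.106 [322.5 186.6]
0.13 [322.5 191.9]
handle [234.62136432 247.52300781]
```

View pics/w4.png

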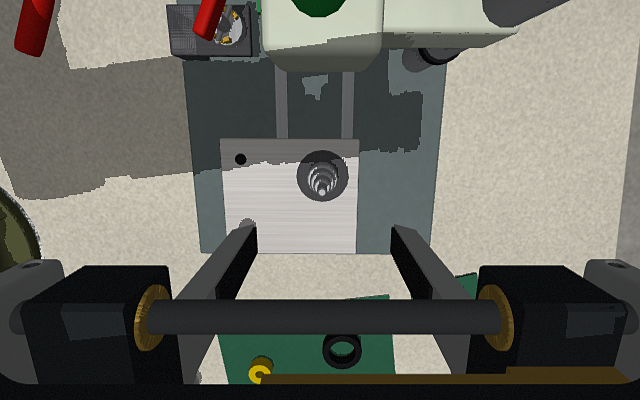

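Request:
carry_out:
  plan:
    - [[-34.4,3.1,0,0,0,0,90],[-34.4,3.1,0,0,0,0,90],[-34.4,3.1,0,0,0,0,90],[-34.4,3.1,0,0,0,0,90],[-34.4,3.1,0,0,0,0,90],[-34.4,3.1,0,0,0,0,90],[-34.4,3.1,0,0,0,0,90],[-34.4,3.1,0,0,0,0,90],[0,0,0,0,0,0,90],[0,0,0,0,0,0,90]]

```text
time_s: 16.23
ee_pos: [0.5357, -0.228, 0.2505]
eef_rot: [-3.141, -0.001, 1.448]
force: [0.2, 0.8, -0.4]
grip_width: 0.09
grip_force: 0.0
```

```bash
cat >> h.py <<'E'
def ring(c,lo,hi,near,ztop=.02,zbot=.002):
    hsv=cv2.cvtColor(c['pixels'],cv2.COLOR_RGB2HSV); m=cv2.inRange(hsv,np.array(lo),np.array(hi))
    cs,_=cv2.findContours(m,cv2.RETR_EXTERNAL,cv2.CHAIN_APPROX_NONE)
    for k in cs:
        if cv2.contourArea(k)<150: continue
        (u,v),r=cv2.minEnclosingCircle(k)
        p=ray(c,u,v,(ztop+zbot)/2)
        if np.hypot(*(p[:2]-near))<.08: print('ring',np.round([u,v,r],1),p.round(4),'area',cv2.contourArea(k), 'diam', (2*r*(c['origin'][2]-.011)/c['intrinsics'][0][0]).round(4))
def tool(dx,dy):
    o=telemetry.get_obs(); y=o['eef_rot'][2]; print('ee',o['ee_pos'].round(4),'yaw',round(y,4),'target shift tool x,y mm', np.round([1e3*(dx-o['ee_pos'][0])*np.cos(y)+1e3*(dy-o['ee_pos'][1])*np.sin(y), 1e3*(dx-o['ee_pos'][0])*np.sin(y)-1e3*(dy-o['ee_pos'][1])*np.cos(y)],1))
E
python3 - <<'E'
from h import *
w=cam('wrist','w5.png'); print(w['origin'])
ring(w,(0,0,0),(180,255,55),(.537,-.226)); ring(w,(20,130,80),(35,255,255),(.408,-.252))
tool(.537,-.226)
E
```

```text
[ 0.54584291 -0.15820081  0.42872381]
ring [327.3 169.3  24.8] [ 0.5423 -0.2256  0.011 ] area 1638.0 diam 0.0648
ring [331.  129.6  55.7] [ 0.5532 -0.1753  0.011 ] area 2768.5 diam 0.1458
ring [232.4 199.8  14.4] [ 0.41   -0.2511  0.011 ] area 511.0 diam 0.0377
ee [ 0.5359 -0.2267  0.2507] yaw 1.4491 target shift tool x,y mm [0.9 1. ]
```

View pics/w5.png

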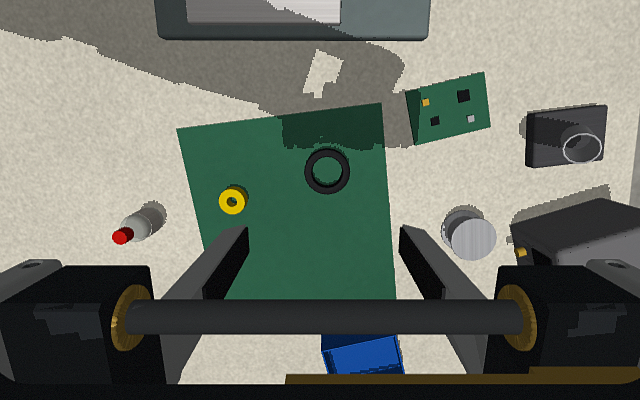

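Request:
carry_out:
  plan:
    - [[0,6.4,30,0,0,0,84],[0,0,36,0,0,0,84],[0,0,36,0,0,0,84],[0,0,36,0,0,0,84],[0,0,36,0,0,0,84],[0,0,36,0,0,0,84],[0,0,20,0,0,0,84],[0,0,10,0,0,0,84],[0,0,3,0,0,0,84],[0,0,0,0,0,0,84],[0,0,0,0,0,0,84]]

```text
time_s: 17.2
ee_pos: [0.5434, -0.2273, 0.0095]
eef_rot: [3.139, 0.0, 1.449]
force: [-0.0, 0.1, 0.5]
grip_width: 0.0843
grip_force: 0.0
```

Request:
carry_out:
  plan:
    - [[0,0,0,0,0,0,52],[0,0,0,0,0,0,52],[0,0,0,0,0,0,52],[0,0,0,0,0,0,52],[0,0,0,0,0,0,52],[0,0,0,0,0,0,52],[0,0,0,0,0,0,52],[0,0,-10,0,0,0,52],[0,0,-30,0,0,0,52],[0,0,-40,0,0,0,52],[0,0,-40,0,0,0,52],[0,0,-40,0,0,0,52],[0,0,0,0,0,0,52],[0,0,0,0,0,0,52]]
  squeeze: 35

```text
time_s: 18.37
ee_pos: [0.5432, -0.2277, 0.1705]
eef_rot: [3.137, 0.001, 1.448]
force: [0.4, 0.3, -0.6]
grip_width: 0.058
grip_force: 34.8
```

```bash
python3 - <<'E'
from h import *
w=cam('wrist','w6.png',(220,120,200,150),4); o=telemetry.get_obs(); print(o['ee_pos'],o['eef_rot'],o['grip_width'])
p=o['ee_pos']; R=Ro.from_euler('xyz',o['eef_rot']).as_matrix()
for d in (0,.005,-.005): print(d,[proj(w,p+R@[d,0,-h]).round(1).tolist() for h in (-.004,.014)])
print(w['origin'])
E
```

```text
[ 0.54234685 -0.22738023  0.16820623] [ 3.14053701e+00 -2.34607686e-04  1.44786114e+00] 0.058292840197067354
0 [[319.7, 234.7], [319.5, 246.3]]
0.005 [[319.7, 227.0], [319.4, 237.9]]
-0.005 [[319.8, 242.3], [319.5, 254.5]]
[ 0.55251218 -0.15755748  0.34861652]
```

View pics/w6.png

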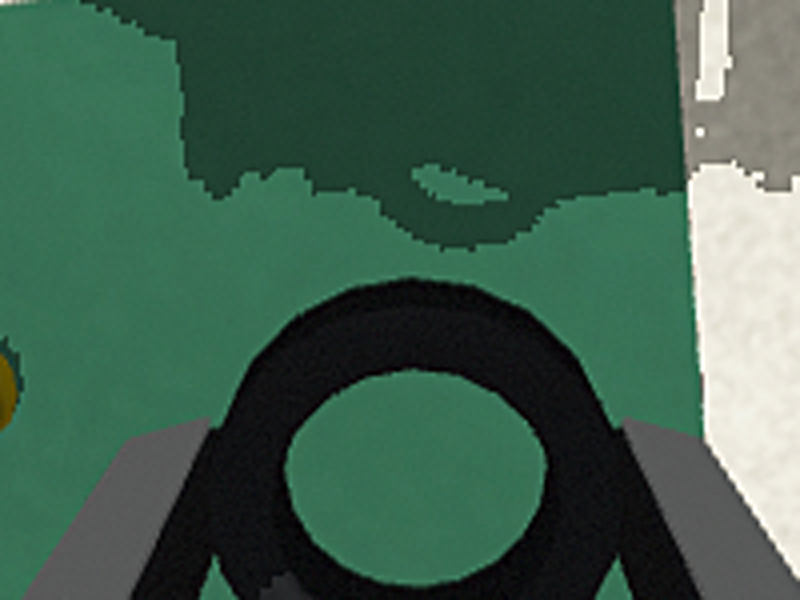

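Request:
carry_out:
  plan:
    - [[34.4,-4.1,0,0,0,0,52],[34.4,-4.1,0,0,0,0,52],[34.4,-4.1,0,0,0,0,52],[34.4,-4.1,0,0,0,0,52],[34.4,-4.1,0,0,0,0,52],[34.4,-4.1,0,0,0,0,52],[34.4,-4.1,0,0,0,0,52],[34.4,-4.1,0,0,0,0,52],[0,0,0,0,0,0,52],[0,0,8,0,0,0,52],[0,0,8,0,0,0,52],[0,0,8,0,0,0,52],[0,0,0,0,0,0,52],[0,0,0,0,0,0,52]]

```text
time_s: 19.58
ee_pos: [0.5433, 0.0489, 0.143]
eef_rot: [-3.14, -0.0, 1.447]
force: [0.0, -0.1, -0.4]
grip_width: 0.058
grip_force: 34.8
```

```bash
python3 - <<'E'
from h import *
w=cam('wrist','w7.png',(240,160,160,120),5); o=telemetry.get_obs(); print(o['ee_pos'],o['eef_rot'],o['grip_width'])
for z in (.106,.13): print(proj(w,(.5435,.0496,z)))
p=o['ee_pos']; print('ring bot/top',proj(w,p+[0,0,-.007]),proj(w,p+[0,0,.011]))
E
```

```text
[0.54358852 0.04901861 0.14368795] [-3.14131510e+00 -3.86298936e-04  1.44678534e+00] 0.058103131787538544
[321.71155313 218.41990902]
[321.43395568 230.12134107]
ring bot/top [321.60636242 234.74402053] [321.36019442 246.2809419 ]
```

View pics/w7.png

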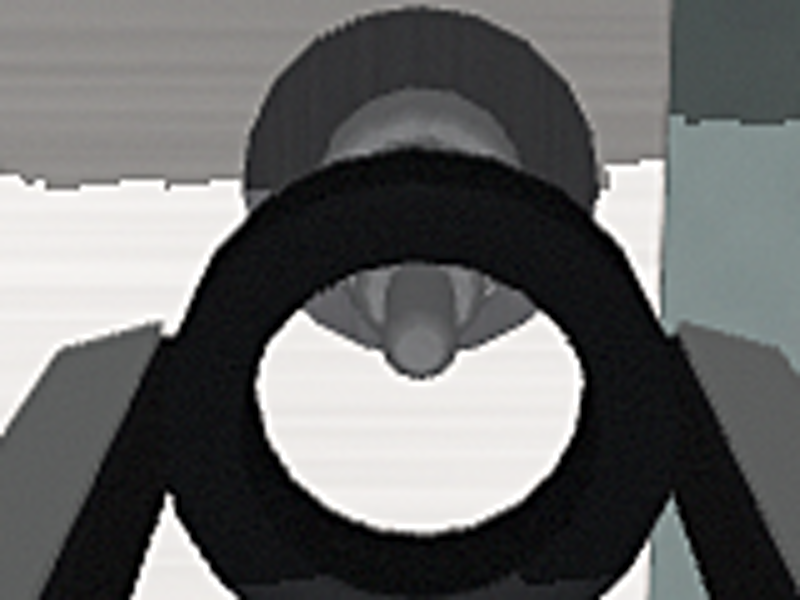

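```bash
python3 - <<'E'
from h import *
w=cam('wrist'); o=telemetry.get_obs(); p=o['ee_pos']; R=Ro.from_euler('xyz',o['eef_rot']).as_matrix()
hsv=w['pixels'].astype(int).sum(2)
print('col324 dark->light', [ (v,int(hsv[v,324])) for v in range(186,216,2)],[(v,int(hsv[v,324])) for v in range(262,272)])
for d in (-.002,-.001,0,.001,.002):
    print(d,[proj(w,p+R@[d+s*.02,0,h]).round(1)[1] for s,h in ((1,-.011),(-1,.007))],'outer+',[proj(w,p+R@[d+.03,0,h]).round(1)[1] for h in (.007,-.011)])
E
```

```text
col324 dark->light [(186, 352), (188, 274), (190, 60), (192, 40), (194, 39), (196, 57), (198, 72), (200, 54), (202, 56), (204, 57), (206, 61), (208, 49), (210, 55), (212, 137), (214, 264)] [(262, 702), (263, 697), (264, 719), (265, 763), (266, 477), (267, 112), (268, 12), (269, 35), (270, 31), (271, 25)]
-0.002 [np.float64(215.5), np.float64(267.4)] outer+ [np.float64(190.3), np.float64(197.8)]
-0.001 [np.float64(213.7), np.float64(265.9)] outer+ [np.float64(188.6), np.float64(196.0)]
0 [np.float64(212.0), np.float64(264.5)] outer+ [np.float64(187.0), np.float64(194.2)]
0.001 [np.float64(210.2), np.float64(263.0)] outer+ [np.float64(185.3), np.float64(192.3)]
0.002 [np.float64(208.5), np.float64(261.6)] outer+ [np.float64(183.7), np.float64(190.5)]
```

Request:
carry_out:
  plan:
    - [[1.8,0,0,0,0,0,52],[0,0,12,0,0,0,52],[0,0,15,0,0,0,52],[0,0,15,0,0,0,52],[0,0,15,0,0,0,52],[0,0,8,0,0,0,52],[0,0,0,0,0,0,52],[0,0,0,0,0,0,52]]

```text
time_s: 20.35
ee_pos: [0.5441, 0.0516, 0.0794]
eef_rot: [3.141, -0.001, 1.448]
force: [0.7, 0.3, -1.1]
grip_width: 0.0576
grip_force: 34.8
```

Request:
carry_out:
  plan:
    - [[0,0,4,0,0,0,52],[0,0,4,0,0,0,52],[0,0,4,0,0,0,52],[0,0,0,0,0,0,52]]

```text
time_s: 20.68
ee_pos: [0.5436, 0.0516, 0.0664]
eef_rot: [-3.141, -0.0, 1.448]
force: [-0.8, 0.7, -1.0]
grip_width: 0.0582
grip_force: 34.8
```

Request:
carry_out:
  plan:
    - [[0,0,5,0,0,0,52],[0,0,5,0,0,0,52],[0,0,2,0,0,0,52],[0,0,0,0,0,0,52],[0,0,0,0,0,0,52]]

```text
time_s: 21.1
ee_pos: [0.5438, 0.0516, 0.0549]
eef_rot: [3.142, -0.0, 1.448]
force: [0.2, -0.3, -1.0]
grip_width: 0.058
grip_force: 34.8
```

Request:
carry_out:
  plan:
    - [[0,0,0,0,0,0,74],[0,0,0,0,0,0,74],[0,0,0,0,0,0,74],[0,0,0,0,0,0,74],[0,0,-20,0,0,0,74],[0,0,-38,0,0,0,74],[0,0,-38,0,0,0,74],[0,0,-38,0,0,0,74],[0,0,-38,0,0,0,74],[0,0,-24,0,0,0,74],[0,0,0,0,0,0,74],[0,0,0,0,0,0,74]]

```text
time_s: 22.1
ee_pos: [0.5441, 0.0515, 0.252]
eef_rot: [3.139, -0.001, 1.448]
force: [-0.0, -1.2, -0.9]
grip_width: 0.074
grip_force: 0.0
```

```bash
python3 - <<'E'
from h import *
w=cam('wrist','w8.png',(220,100,200,150),4); o=telemetry.get_obs(); print(o['ee_pos'])
q=np.array([.5438,.0500]); 
for z in (.046,.064,.066,.13): print(z,proj(w,(*q,z)).round(1), 'halfw30', round((proj(w,(q[0]+.03,q[1],z))-proj(w,(*q,z)))[0],1))
ring(w,(0,0,0),(180,255,50),q,.064,.064)
E
```

```text
[0.54358817 0.05148013 0.25049481]
0.046 [321.9 177.5] halfw30 24.4
0.064 [321.8 180.4] halfw30 25.6
0.066 [321.8 180.7] halfw30 25.7
0.13 [321.6 193.6] halfw30 30.9
ring [322.5 177.5  25.9] [0.545  0.0533 0.064 ] area 2001.0 diam 0.0681
```

View pics/w8.png

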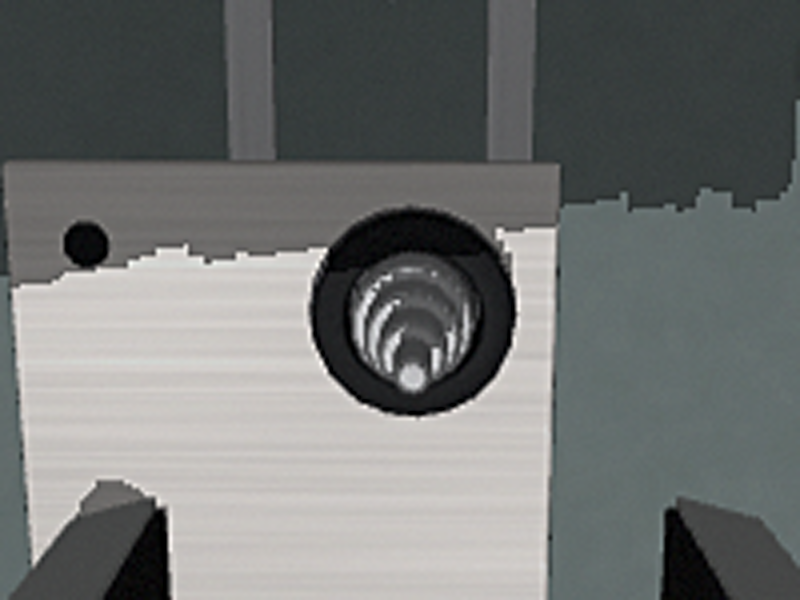

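Request:
carry_out:
  plan:
    - [[-35.3,-10.8,0,0,0,0,60],[-35.3,-10.8,0,0,0,0,60],[-35.3,-10.8,0,0,0,0,60],[-35.3,-10.8,0,0,0,0,60],[-35.3,-10.8,0,0,0,0,60],[-35.3,-10.8,0,0,0,0,60],[-35.3,-10.8,0,0,0,0,60],[-35.3,-10.8,0,0,0,0,60],[-35.3,-10.8,0,0,0,0,60],[0,0,0,0,0,0,60],[0,0,0,0,0,0,60]]

```text
time_s: 23.07
ee_pos: [0.4074, -0.2528, 0.2493]
eef_rot: [-3.14, -0.002, 1.445]
force: [0.6, 1.1, 0.3]
grip_width: 0.06
grip_force: 0.0
```

```bash
python3 - <<'E'
from h import *
w=cam('wrist'); print(w['origin'])
ring(w,(20,130,60),(35,255,255),(.408,-.252)); print(blobs(w,(20,130,60),(35,255,255),None,30))
tool(.408,-.252)
print('flux',[ray(w,*b[2],.075).round(3) for b in blobs(w,(0,130,60),(8,255,255),None,30)])
E
```

```text
[ 0.4180678  -0.18327533  0.42762384]
ring [325.1 170.8  14.1] [ 0.4105 -0.2515  0.011 ] area 565.5 diam 0.0368
[(51, [525, 64, 8, 8], [528.9, 67.4]), (547, [312, 157, 27, 28], [325.1, 170.9]), (125, [613, 218, 16, 11], [621.0, 222.7]), (740, [180, 285, 27, 66], [189.9, 317.1]), (752, [441, 285, 27, 66], [457.2, 318.2]), (4185, [211, 367, 373, 17], [421.3, 377.2])]
ee [ 0.408  -0.2518  0.2495] yaw 1.4465 target shift tool x,y mm [-0.2  0. ]
flux [array([ 0.29 , -0.264,  0.075])]
```

Request:
carry_out:
  plan:
    - [[0,1,30,0,0,0,60],[0,0,36,0,0,0,60],[0,0,36,0,0,0,60],[0,0,36,0,0,0,60],[0,0,36,0,0,0,60],[0,0,36,0,0,0,60],[0,0,20,0,0,0,60],[0,0,10,0,0,0,60],[0,0,2,0,0,0,60],[0,0,0,0,0,0,60],[0,0,0,0,0,0,60]]

```text
time_s: 24.03
ee_pos: [0.4103, -0.252, 0.01]
eef_rot: [3.14, 0.0, 1.449]
force: [-0.8, -0.0, 0.7]
grip_width: 0.0599
grip_force: 0.0
```

Request:
carry_out:
  plan:
    - [[0,0,0,0,0,0,28],[0,0,0,0,0,0,28],[0,0,0,0,0,0,28],[0,0,0,0,0,0,28],[0,0,0,0,0,0,28],[0,0,0,0,0,0,28],[0,0,0,0,0,0,28],[0,0,0,0,0,0,28]]
  squeeze: 35

```text
time_s: 24.7
ee_pos: [0.4097, -0.2521, 0.0093]
eef_rot: [3.141, -0.0, 1.448]
force: [-1.0, 0.2, 6.1]
grip_width: 0.0355
grip_force: 35.0
```

Request:
carry_out:
  plan:
    - [[0,0,-10,0,0,0,28],[0,0,-30,0,0,0,28],[0,0,-40,0,0,0,28],[0,0,-40,0,0,0,28],[0,0,-40,0,0,0,28],[0,0,0,0,0,0,28],[0,0,0,0,0,0,28]]

```text
time_s: 25.28
ee_pos: [0.41, -0.2524, 0.1711]
eef_rot: [3.137, 0.002, 1.448]
force: [-0.8, -0.6, -1.2]
grip_width: 0.0353
grip_force: 35.0
```

```bash
cat >> h.py <<'E'
def held(c):
    "yellow ring in hand: outer contour and bore contour, and predictions for offset d along tool x"
    o=telemetry.get_obs(); p=o['ee_pos']; R=Ro.from_euler('xyz',o['eef_rot']).as_matrix()
    hsv=cv2.cvtColor(c['pixels'],cv2.COLOR_RGB2HSV); m=cv2.inRange(hsv,np.array((18,110,30)),np.array((38,255,255)))
    m[:,:280]=0; m[:,370:]=0; m[:190]=0; m[290:]=0
    cs,h=cv2.findContours(m,cv2.RETR_CCOMP,cv2.CHAIN_APPROX_NONE)
    for k,hh in zip(cs,h[0]):
        if cv2.contourArea(k)>30: x,y,w,g=cv2.boundingRect(k); print('hole' if hh[3]>=0 else 'outer','u',x,x+w,'mid',x+w/2,'v',y,y+g)
    print('ee',p.round(4),'gw',round(o['grip_width'],4))
    return p,R
E
python3 - <<'E'
from h import *
w=cam('wrist'); p,R=held(w)
for zb in (.007,.005):
  for d in (-.002,0,.002):
    f=lambda s,h:proj(w,p+R@[d+s,0,h]).round(1).tolist()
    print(zb,d,'outer top/bottom v (+)',f(.018,zb)[1],f(.018,zb-.018)[1],'(-) top',f(-.018,zb-.018)[1],'hole',f(.0065,zb-.018)[1],f(-.0065,zb)[1],'u',f(0,zb-.018)[0])
E
```

```text
outer u 293 355 mid 324.0 v 206 272
hole u 313 335 mid 324.0 v 232 245
ee [ 0.4093 -0.2519  0.1692] gw 0.0351
0.007 -0.002 outer top/bottom v (+) 208.2 217.3 (-) top 276.2 hole 236.8 245.7 u 319.7
0.007 0 outer top/bottom v (+) 205.1 213.9 (-) top 273.1 hole 233.4 242.7 u 319.7
0.007 0.002 outer top/bottom v (+) 201.9 210.4 (-) top 269.9 hole 230.1 239.7 u 319.7
0.005 -0.002 outer top/bottom v (+) 209.1 218.4 (-) top 277.9 hole 238.1 246.9 u 319.7
0.005 0 outer top/bottom v (+) 206.0 214.9 (-) top 274.7 hole 234.7 243.9 u 319.7
0.005 0.002 outer top/bottom v (+) 202.8 211.4 (-) top 271.6 hole 231.3 240.9 u 319.7
```

Request:
carry_out:
  plan:
    - [[35.2,10.7,0,0,0,0,28],[35.2,10.7,0,0,0,0,28],[35.2,10.7,0,0,0,0,28],[35.2,10.7,0,0,0,0,28],[35.2,10.7,0,0,0,0,28],[35.2,10.7,0,0,0,0,28],[35.2,10.7,0,0,0,0,28],[35.2,10.7,0,0,0,0,28],[35.2,10.7,0,0,0,0,28],[0,0,0,0,0,0,28],[0,0,8,0,0,0,28],[0,0,8,0,0,0,28],[0,0,8,0,0,0,28],[0,0,0,0,0,0,28],[0,0,0,0,0,0,28],[0,0,0,0,0,0,28]]

```text
time_s: 26.67
ee_pos: [0.5438, 0.05, 0.1451]
eef_rot: [3.141, -0.0, 1.447]
force: [-0.4, 0.5, -0.2]
grip_width: 0.0351
grip_force: 35.0
```

```bash
python3 - <<'E'
from h import *
w=cam('wrist','w9.png',(275,190,100,90),8); p,R=held(w); print(telemetry.get_obs()['eef_rot'])
for z in (.106,.13): print(z,proj(w,(.5449,.0499,z)))
E
```

```text
outer u 293 355 mid 324.0 v 206 272
hole u 313 335 mid 324.0 v 232 246
ee [0.5439 0.0502 0.1454] gw 0.0353
[ 3.14069564e+00 -6.12747918e-04  1.44716566e+00]
0.106 [322.98165824 218.49919418]
0.13 [322.92178194 230.07221451]
```

View pics/w9.png

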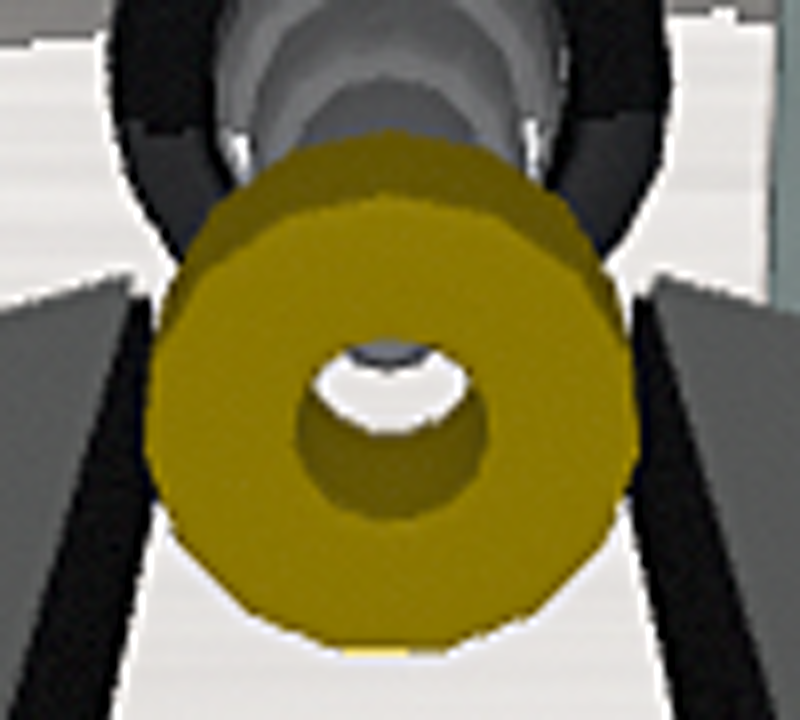

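Request:
carry_out:
  plan:
    - [[1.2,0,0,0,0,0,28],[0,0,3,0,0,0,28],[0,0,3,0,0,0,28],[0,0,3,0,0,0,28],[0,0,3,0,0,0,28],[0,0,2,0,0,0,28],[0,0,0,0,0,0,28]]

```text
time_s: 27.3
ee_pos: [0.5437, 0.0516, 0.1303]
eef_rot: [-3.141, -0.0, 1.448]
force: [-0.1, -2.3, -1.9]
grip_width: 0.0356
grip_force: 35.0
```

Request:
carry_out:
  plan:
    - [[0,0,3,0,0,0,28],[0,0,3,0,0,0,28],[0,0,3,0,0,0,28],[0,0,3,0,0,0,28],[0,0,3,0,0,0,28],[0,0,0,0,0,0,28],[0,0,0,0,0,0,28]]

```text
time_s: 27.88
ee_pos: [0.5438, 0.0519, 0.1156]
eef_rot: [-3.141, -0.0, 1.448]
force: [-1.3, -1.7, -2.3]
grip_width: 0.0355
grip_force: 35.0
```

Request:
carry_out:
  plan:
    - [[0,0,1.5,0,0,0,28],[0,0,0,0,0,0,28],[0,0,0,0,0,0,28],[0,0,0,0,0,0,60],[0,0,0,0,0,0,60],[0,0,0,0,0,0,60],[0,0,0,0,0,0,60],[0,0,-20,0,0,0,60],[0,0,-38,0,0,0,60],[0,0,-38,0,0,0,60],[0,0,-38,0,0,0,60],[0,0,0,0,0,0,60],[0,0,0,0,0,0,60]]

```text
time_s: 28.97
ee_pos: [0.5446, 0.0519, 0.2504]
eef_rot: [3.137, -0.001, 1.448]
force: [0.9, 0.5, -1.4]
grip_width: 0.0598
grip_force: 0.0
```

```bash
python3 - <<'E'
from h import *
w=cam('wrist'); o=telemetry.get_obs(); print(o['ee_pos'])
hsv=cv2.cvtColor(w['pixels'],cv2.COLOR_RGB2HSV); m=cv2.inRange(hsv,np.array((18,110,30)),np.array((38,255,255)))
m[:,:270]=0; m[:,380:]=0; m[290:]=0
cs,_=cv2.findContours(m,cv2.RETR_EXTERNAL,cv2.CHAIN_APPROX_NONE)
for k in cs:
    if cv2.contourArea(k)>50: print(cv2.boundingRect(k),cv2.fitEllipse(k))
for zt in (.124,.127,.13): print(zt,'width',(proj(w,(.5449+.018,.0509,zt))-proj(w,(.5449-.018,.0509,zt)))[0].round(1),'v far edge',proj(w,(.5449,.0509-.018,zt))[1].round(1),'near bottom',proj(w,(.5449,.0509+.018,zt-.018))[1].round(1))
E
```

```text
[0.54390878 0.05185147 0.24839248]
(305, 170, 36, 38) ((322.2983703613281, 188.7870330810547), (35.15876007080078, 36.49228286743164), 0.6698558926582336)
0.124 width 36.5 v far edge 209.5 near bottom 170.9
0.127 width 36.8 v far edge 210.4 near bottom 171.4
0.13 width 37.2 v far edge 211.2 near bottom 171.9
```

Request:
carry_out:
  plan:
    - [[0,0,0,0,0,-0.1122,60],[0,0,0,0,0,-0.1122,60],[0,0,0,0,0,-0.1122,60],[0,0,0,0,0,-0.1122,60],[0,0,0,0,0,-0.1122,60],[0,0,0,0,0,-0.1122,60],[0,0,0,0,0,-0.1122,60],[0,0,0,0,0,-0.1122,60],[0,0,0,0,0,-0.1122,60],[0,0,0,0,0,-0.1122,60],[0,0,0,0,0,-0.1122,60],[0,0,0,0,0,-0.1122,60],[0,0,0,0,0,-0.1122,60],[0,0,0,0,0,-0.1122,60],[25,-19.3,0,0,0,0,60],[25,-19.3,0,0,0,0,60],[25,-19.3,0,0,0,0,60],[23.5,-19.3,0,0,0,0,60],[0,0,0,0,0,0,60],[0,0,0,0,0,0,60]]

```text
time_s: 30.68
ee_pos: [0.4359, -0.0132, 0.2476]
eef_rot: [3.141, -0.001, 3.017]
force: [-0.1, -0.1, 1.0]
grip_width: 0.0601
grip_force: 0.0
```

Request:
carry_out:
  plan:
    - [[0,0,36,0,0,0,60],[0,0,36,0,0,0,60],[0,0,36,0,0,0,60],[0,0,36,0,0,0,60],[0,0,30,0,0,0,60],[0,0,12,0,0,0,60],[0,0,0,0,0,0,60],[0,0,0,0,0,0,60]]

```text
time_s: 31.35
ee_pos: [0.4367, -0.0123, 0.0617]
eef_rot: [3.141, -0.002, 3.019]
force: [-0.4, 0.0, 0.1]
grip_width: 0.0601
grip_force: 0.0
```

Request:
carry_out:
  plan:
    - [[0,0,0,0,0,0,18],[0,0,0,0,0,0,18],[0,0,0,0,0,0,18],[0,0,0,0,0,0,18],[0,0,0,0,0,0,18],[0,0,0,0,0,0,18],[0,0,0,0,0,0,18],[0,0,0,0,0,0,18]]
  squeeze: 30

```text
time_s: 32.02
ee_pos: [0.437, -0.0123, 0.0627]
eef_rot: [3.14, 0.001, 3.018]
force: [0.1, 5.6, 3.7]
grip_width: 0.0215
grip_force: 30.0
```

Slide back +y gently: 136 mm, then creep.

Request:
carry_out:
  plan:
    - [[0,5,0,0,0,0,18],[0,10,0,0,0,0,18],[0,12,0,0,0,0,18],[0,12,0,0,0,0,18],[0,12,0,0,0,0,18],[0,12,0,0,0,0,18],[0,12,0,0,0,0,18],[0,12,0,0,0,0,18],[0,12,0,0,0,0,18],[0,12,0,0,0,0,18],[0,12,0,0,0,0,18],[0,8,0,0,0,0,18],[0,5,0,0,0,0,18],[0,2,0,0,0,0,18],[0,1,0,0,0,0,18],[0,0,0,0,0,0,18],[0,0,0,0,0,0,18]]

```text
time_s: 33.43
ee_pos: [0.4544, 0.1254, 0.0628]
eef_rot: [3.14, 0.002, 3.019]
force: [4.9, 1.4, 1.3]
grip_width: 0.0216
grip_force: 30.0
```

Request:
carry_out:
  plan:
    - [[0,1.5,0,0,0,0,18],[0,0,0,0,0,0,18],[0,0,0,0,0,0,18]]

```text
time_s: 33.68
ee_pos: [0.4545, 0.1266, 0.0628]
eef_rot: [3.141, 0.002, 3.018]
force: [4.1, -1.0, 1.9]
grip_width: 0.0213
grip_force: 30.0
```

Request:
carry_out:
  plan:
    - [[0,1.5,0,0,0,0,18],[0,0,0,0,0,0,18],[0,0,0,0,0,0,18]]

```text
time_s: 33.93
ee_pos: [0.4545, 0.1267, 0.0628]
eef_rot: [-3.14, 0.001, 3.019]
force: [2.7, -13.6, 5.4]
grip_width: 0.0213
grip_force: 30.0
```

Request:
carry_out:
  plan:
    - [[0,0,0,0,0,0,60],[0,0,0,0,0,0,60],[0,0,0,0,0,0,60],[0,0,0,0,0,0,60],[0,0,-36.3,0,0,0,60],[0,0,-36.3,0,0,0,60],[0,0,-36.3,0,0,0,60],[0,0,-36.3,0,0,0,60],[18.2,29.5,0,0,0,0,60],[18.2,29.5,0,0,0,0,60],[18.2,29.5,0,0,0,0,60],[18.2,29.5,0,0,0,0,60],[0,0,0,0,0,0,70],[0,0,0,0,0,0,70]]

```text
time_s: 35.1
ee_pos: [0.3955, 0.2553, 0.2075]
eef_rot: [3.141, -0.0, 3.022]
force: [0.1, 0.3, -0.1]
grip_width: 0.0693
grip_force: 0.0
```

Request:
carry_out:
  plan:
    - [[0,0,0,0,0,0.11,70],[0,0,0,0,0,0.11,70],[0,0,0,0,0,0.11,70],[0,0,0,0,-0.1163,0,70],[0,0,0,0,-0.1163,0,70],[0,0,0,0,-0.1163,0,70],[0,0,0,0,-0.1163,0,70],[0,0,0,0,-0.1163,0,70],[0,0,0,0,-0.1165,0,70],[0,0,0,0,0,0,70],[0,0,0,0,0,0,70]]

```text
time_s: 36.02
ee_pos: [0.3959, 0.254, 0.2071]
eef_rot: [-3.139, 0.695, 2.691]
force: [0.5, 0.0, 0.3]
grip_width: 0.0699
grip_force: 0.0
```

```bash
python3 - <<'E'
from h import *
w=cam('wrist'); o=telemetry.get_obs(); print(o['ee_pos'],o['eef_rot'])
print('red',blobs(w,(0,130,60),(8,255,255)))
print(proj(w,(.4643,.2210,.116)))
R=Ro.from_euler('xyz',o['eef_rot']).as_matrix(); print('shift to grasp pose (tool mm)',(1e3*R.T@(np.array([.4752,.2157,.1035])-o['ee_pos'])).round(1))
b=blobs(w,(0,0,0),(180,255,60),(160,60,320,220),40); print('handle',[x for x in b if x[0]<2500],proj(w,(.4545,.1267,.075)))
E
```

```text
[0.39648311 0.2539782  0.20763961] [-3.14097412  0.69416842  2.68884263]
red [(1102, [301, 180, 47, 27], [324.1, 193.1])]
[323.87674872 193.21195791]
shift to grasp pose (tool mm) [-7.00e-01  1.00e-01  1.36e+02]
handle [(1779, [278, 66, 84, 90], [320.2, 99.1]), (242, [220, 118, 67, 22], [252.6, 129.3]), (332, [359, 159, 53, 26], [378.7, 172.8]), (560, [231, 165, 24, 31], [242.8, 180.2]), (1796, [331, 179, 84, 101], [378.6, 230.4]), (80, [313, 205, 11, 13], [318.2, 210.6]), (806, [233, 227, 33, 53], [252.5, 258.4]), (1242, [435, 246, 45, 34], [459.5, 264.2]), (416, [316, 258, 54, 19], [341.9, 263.7]), (384, [160, 266, 28, 14], [173.2, 272.6])] [243.66565376 180.92062003]
```

Request:
carry_out:
  plan:
    - [[-0.7,0,26,0,0,0,70],[0,0,30,0,0,0,70],[0,0,30,0,0,0,70],[0,0,25,0,0,0,70],[0,0,15,0,0,0,70],[0,0,9,0,0,0,70],[0,0,0,0,0,0,70],[0,0,0,0,0,0,70]]

```text
time_s: 36.73
ee_pos: [0.4754, 0.2156, 0.1053]
eef_rot: [3.14, 0.697, 2.686]
force: [-0.3, 0.2, 0.5]
grip_width: 0.0698
grip_force: 0.0
```

Request:
carry_out:
  plan:
    - [[0,0,0,0,0,0,40],[0,0,0,0,0,0,40],[0,0,0,0,0,0,40],[0,0,0,0,0,0,40],[0,0,0,0,0,0,40],[0,0,0,0,0,0,40],[0,0,0,0,0,0,40],[-2.2,0,-2.7,0,0,0,40],[-2.2,0,-2.7,0,0,0,40],[0,0,0,0,0,0,40],[0,0,0,0,0,0,40]]
  squeeze: 35

```text
time_s: 37.65
ee_pos: [0.4746, 0.2161, 0.1114]
eef_rot: [3.141, 0.698, 2.688]
force: [1.0, 1.4, -8.1]
grip_width: 0.0439
grip_force: 35.0
```

Request:
carry_out:
  plan:
    - [[0.05,-1.33,-0.05,0.0701,0,0.0835,40],[0.05,-1.33,-0.05,0.0701,0,0.0835,40],[0.05,-1.33,-0.05,0.0701,0,0.0835,40],[0.05,-1.33,-0.05,0.0701,0,0.0835,40],[0.05,-1.33,-0.05,0.0701,0,0.0835,40],[0.05,-1.33,-0.05,0.0701,0,0.0835,40],[0,0,0,0,0,0,40]]

```text
time_s: 38.23
ee_pos: [0.4696, 0.2108, 0.1112]
eef_rot: [-3.141, 0.698, 2.029]
force: [-1.6, 0.0, -8.8]
grip_width: 0.0438
grip_force: 35.0
```

Request:
carry_out:
  plan:
    - [[0.05,-1.33,-0.05,0.0701,0,0.0835,40],[0.05,-1.33,-0.05,0.0701,0,0.0835,40],[0.05,-1.33,-0.05,0.0701,0,0.0835,40],[0.05,-1.33,-0.05,0.0701,0,0.0835,40],[0.05,-1.33,-0.05,0.0701,0,0.0835,40],[0,0,0,0,0,0,40],[0,0,0,0,0,0,40]]

```text
time_s: 38.82
ee_pos: [0.4633, 0.2093, 0.1112]
eef_rot: [3.141, 0.697, 1.494]
force: [4.2, 4.6, -8.6]
grip_width: 0.0435
grip_force: 35.0
```

Request:
carry_out:
  plan:
    - [[2.2,0,2.7,0,0,0,40],[2.2,0,2.7,0,0,0,40],[0,0,0,0,0,0,40],[0,0,0,0,0,0,40]]

```text
time_s: 39.15
ee_pos: [0.4632, 0.2093, 0.1047]
eef_rot: [3.14, 0.697, 1.492]
force: [6.2, 2.8, -7.8]
grip_width: 0.0439
grip_force: 35.0
```

Request:
carry_out:
  plan:
    - [[2.6,0,3.1,0,0,0,40],[2.6,0,3.1,0,0,0,40],[2.6,0,3.1,0,0,0,40],[1.3,0,1.5,0,0,0,40],[0,0,0,0,0,0,40],[0,0,0,0,0,0,40]]

```text
time_s: 39.65
ee_pos: [0.4632, 0.2093, 0.0906]
eef_rot: [3.14, 0.697, 1.491]
force: [4.9, 4.0, -4.9]
grip_width: 0.0437
grip_force: 35.0
```

Request:
carry_out:
  plan:
    - [[1.3,0,1.5,0,0,0,40],[0,0,0,0,0,0,40],[0,0,0,0,0,0,70],[0,0,0,0,0,0,70],[0,0,0,0,0,0,70],[0,0,0,0,0,0,70],[0,0,-15,0,0,0,70],[0,0,-25,0,0,0,70],[0,0,-30,0,0,0,70],[0,0,-30,0,0,0,70],[0,0,0,0,0,0,70],[0,0,0,0,0,0,70]]

```text
time_s: 40.65
ee_pos: [0.4681, 0.2738, 0.1658]
eef_rot: [3.14, 0.697, 1.49]
force: [0.8, -0.1, -0.5]
grip_width: 0.0703
grip_force: 0.0
```

```bash
python3 - <<'E'
from h import *
w=cam('wrist'); o=telemetry.get_obs(); print(o['ee_pos'],o['eef_rot'])
hsv=cv2.cvtColor(w['pixels'],cv2.COLOR_RGB2HSV); m=cv2.inRange(hsv,np.array((0,130,60)),np.array((8,255,255))); m[:,:200]=0
k=max(cv2.findContours(m,cv2.RETR_EXTERNAL,cv2.CHAIN_APPROX_NONE)[0],key=cv2.contourArea); print(cv2.minAreaRect(k),cv2.moments(k)['m10']/cv2.moments(k)['m00'],cv2.moments(k)['m01']/cv2.moments(k)['m00'])
for z in (.1,.103,.106): print(z,proj(w,(.4643,.2210,z)))
for t in (0,.05,.1):
    a=np.array([np.cos(t-.1233),np.sin(t-.1233),0])*.022; A,B=[proj(w,np.array([.4643,.2210,.1])+s*a) for s in(-1,1)]; print(t,'slope deg',np.degrees(np.arctan2(*(B-A)[::-1])))
m2=cv2.inRange(hsv,np.array((18,110,30)),np.array((38,255,255)))
print('yel',blobs(w,(18,110,30),(38,255,255),(250,100,250,180)))
print('lensD',proj(w,(.4545+.1085,.1267+.0621,.115)))
E
```

```text
[0.46781865 0.2729847  0.16478   ] [-3.14101158  0.69833387  1.49028058]
((324.079345703125, 200.66854858398438), (52.22329330444336, 27.65882682800293), 1.3639274835586548) 323.76325757575756 200.95808080808078
0.1 [322.13420533 201.09149419]
0.103 [322.12761588 203.99281961]
0.106 [322.12094013 206.93213607]
0 slope deg 1.402318042593561
0.05 slope deg -0.24928856191267443
0.1 slope deg -1.9021501843194868
yel [(191, [318, 164, 23, 14], [328.1, 169.5]), (46, [308, 180, 8, 7], [311.4, 183.2]), (1189, [415, 211, 45, 37], [436.3, 227.8])]
lensD [436.31705669 230.66601606]
```

Request:
carry_out:
  plan:
    - [[-21.2,0,-25.3,0,0,0,60],[-21.2,0,-25.3,0,0,0,60],[-21.2,0,-25.3,0,0,0,60],[-21.2,0,-25.3,0,0,0,60],[-21.2,0,-25.3,0,0,0,60],[0,0,0,0,0.1163,0,60],[0,0,0,0,0.1163,0,60],[0,0,0,0,0.1163,0,60],[0,0,0,0,0.1163,0,60],[0,0,0,0,0.1163,0,60],[0,0,0,0,0.1165,0,60],[0,0,0,0,0,0.0425,60],[0,26,0,0,0,0,60],[0,26,0,0,0,0,60],[0,26,0,0,0,0,60],[0,26,0,0,0,0,60],[0,0,0,0,0,0,60],[0,0,0,0,0,0,60]]

```text
time_s: 42.2
ee_pos: [0.5717, 0.2594, 0.3279]
eef_rot: [-3.138, 0.002, 1.445]
force: [-1.2, 0.4, 0.1]
grip_width: 0.0602
grip_force: 0.0
```

```bash
python3 - <<'E'
from h import *
w=cam('wrist','w10.png',(220,60,240,180),3); o=telemetry.get_obs(); print(o['ee_pos'],o['eef_rot'],o['qpos'])
c=np.array((.5734,.2897,.195)); ys=np.array([.1233,.9924,0])
print(proj(w,c),[proj(w,c+s*ys*.011+[0,0,h]).round(1).tolist() for s in (-1,1) for h in (0,.009)])
print(blobs(w,(0,0,0),(180,255,60),(270,90,110,120),60))
tool(.5734,.2897)
E
```

```text
[0.57102301 0.25983166 0.32883622] [-3.13936916e+00  1.02189479e-03  1.44580071e+00] [3.68588369e-01 4.32079018e-01 1.06302826e+00 1.54007550e-04
 1.64892763e+00 4.93596959e-01]
[320.30994784 158.90564746] [[320.4, 170.1], [320.2, 171.6], [320.3, 147.5], [320.1, 148.5]]
[(162, [270, 142, 110, 9], [323.0, 142.7]), (446, [312, 149, 20, 25], [322.0, 161.1]), (181, [326, 193, 18, 17], [333.6, 201.8]), (154, [303, 194, 16, 16], [311.9, 202.2])]
ee [0.571  0.2598 0.3288] yaw 1.4458 target shift tool x,y mm [29.9 -1.4]
```

View pics/w10.png

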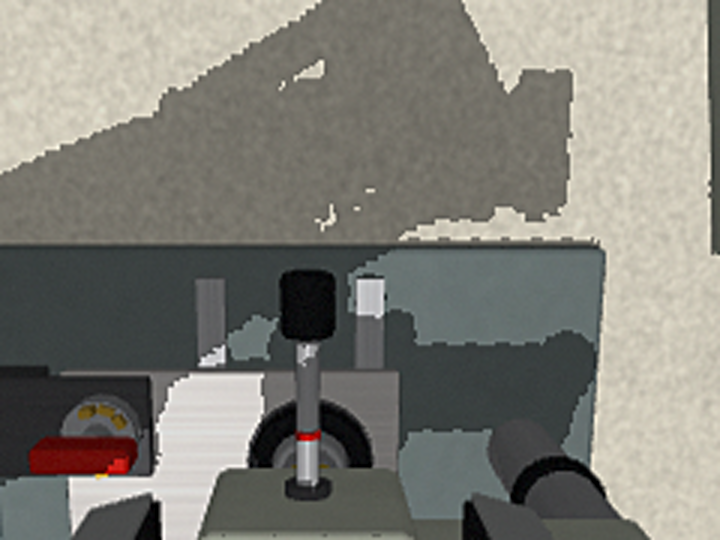

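Request:
carry_out:
  plan:
    - [[28.5,-1.5,0,0,0,0,50],[0,0,35,0,0,0,50],[0,0,35,0,0,0,50],[0,0,35,0,0,0,50],[0,0,30,0,0,0,50],[0,0,15,0,0,0,50],[0,0,0,0,0,0,50],[0,0,0,0,0,0,50]]

```text
time_s: 42.92
ee_pos: [0.5726, 0.289, 0.1809]
eef_rot: [-3.141, -0.0, 1.447]
force: [0.5, -0.2, 0.7]
grip_width: 0.0499
grip_force: 0.0
```

Request:
carry_out:
  plan:
    - [[0,0,0,0,0,0,12],[0,0,0,0,0,0,12],[0,0,0,0,0,0,12],[0,0,0,0,0,0,12],[0,0,0,0,0,0,12],[0,0,0,0,0,0,12],[0,0,0,0,0,0,12],[0,0,0,0,0,0,12]]
  squeeze: 30

```text
time_s: 43.58
ee_pos: [0.5736, 0.2889, 0.1808]
eef_rot: [3.141, -0.001, 1.447]
force: [2.9, -0.2, 2.2]
grip_width: 0.0172
grip_force: 30.0
```

Pull 14 mm out.

Request:
carry_out:
  plan:
    - [[3,0,0,0,0,0,12],[3,0,0,0,0,0,12],[3,0,0,0,0,0,12],[3,0,0,0,0,0,12],[2,0,0,0,0,0,12],[0,0,0,0,0,0,12],[0,0,0,0,0,0,12],[0,0,0,0,0,0,12]]

```text
time_s: 44.25
ee_pos: [0.5752, 0.303, 0.1807]
eef_rot: [3.141, -0.001, 1.447]
force: [3.8, -1.0, 4.1]
grip_width: 0.0171
grip_force: 30.0
```

Moved 14 mm with little residual force; release, rise, check.

Request:
carry_out:
  plan:
    - [[0,0,0,0,0,0,50],[0,0,0,0,0,0,50],[0,0,0,0,0,0,50],[0,0,0,0,0,0,50],[0,0,-25,0,0,0,50],[0,0,-35,0,0,0,50],[0,0,-35,0,0,0,50],[0,0,-35,0,0,0,50],[-14,1.5,-18,0,0,0,50],[-28.5,0,0,0,0,0,50],[0,0,0,0,0,0,50],[0,0,0,0,0,0,50]]

```text
time_s: 45.25
ee_pos: [0.5712, 0.2597, 0.3286]
eef_rot: [-3.141, -0.0, 1.446]
force: [-0.2, -0.1, -1.3]
grip_width: 0.0501
grip_force: 0.0
```

```bash
python3 - <<'E'
from h import *
w=cam('wrist'); o=telemetry.get_obs(); print(o['ee_pos'])
print(blobs(w,(0,0,0),(180,255,60),(270,90,110,120),60))
for a in (.0,.014,.028): print(a,proj(w,np.array((.5734,.2885,.195))+a*np.array([.1233,.9924,0])).round(1))
t=cam('top'); s=cam('scene')
print('red top',blobs(t,(0,130,60),(8,255,255),(225,140,230,160)),'red scene',blobs(s,(0,130,60),(8,255,255),(180,120,260,180)))
print('handle',blobs(t,(0,0,0),(180,255,50),(268,205,25,25)),blobs(s,(0,0,0),(180,255,50),(335,175,25,25)),'yel mat',blobs(t,(20,130,80),(35,255,255),(225,140,230,110)))
E
```

```text
[0.57110231 0.26040219 0.32814904]
[(515, [270, 136, 62, 24], [316.9, 146.7]), (157, [304, 194, 15, 16], [311.8, 202.5]), (167, [326, 194, 17, 16], [333.5, 202.2])]
0.0 [320.7 160.5]
0.014 [320.7 146.1]
0.028 [320.6 131.4]
red top [(23, [389, 260, 6, 5], [391.2, 261.9])] red scene [(128, [334, 157, 24, 6], [345.8, 159.6]), (15, [224, 204, 4, 4], [225.6, 205.4])]
handle [(29, [276, 214, 7, 6], [279.1, 216.6]), (19, [268, 222, 4, 8], [269.2, 226.5])] [(17, [357, 179, 3, 7], [358.2, 182.5]), (26, [346, 185, 4, 8], [347.4, 188.3])] yel mat []
```

```bash
python3 -c "
from h import *
print(ctrl.hand_in())"
```

```text
the job is handed in; nothing more can be done
None
```

The job is handed in: both rings on the mat (black and yellow; no blue or orange there) are home on the post, the carriage is back under the lens and locked by the plunger, and the rod is at its middle click. I checked each in the camera images or by end-stop force; hand-in gave no verdict.

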